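Charge the dowel feeder and press its knob on

ROBOT

A 6-joint arm with a two-finger parallel gripper is mounted at the origin on a cart in front of the work surface, level with it; the furniture and walls round the work are solid. World frame = base frame: x ahead of the robot, y to its left, z up, the work surface at z = 0. Lengths are in m, angles in degrees, forces in N, time in s.
With the tool pointing down it reaches from about 0.35 to 0.875 m from the base axis. Payload 4.2 kg.
Tool frame: the origin (TCP) lies midway between the tips of the shut fingers; the grasp point (between the pads) lies 19 mm behind it (r.pinch_z is the distance from the TCP to the grasp point, in m); z points along the fingers, y is the line along which they close (so a half turn about z gives the same grasp; the last joint's range is limited). The gripper opens to 87 mm and grips with 3 to 60 N. Pads are 19 mm wide; open, the fingers measure 117 mm over their backs; the gripper's body (75 mm by 190 mm) begins 51 mm behind the grasp point.
Start: joints at [-59.668, 22.042, 0.453, 0, -68.411, -14.817], TCP at [0.167, -0.602, 0.223] pointing down, gripper open.
Joint ranges: [-179.83, 179.83], [-69.29, 118.12], [-61.27, 80.66], [-181.25, 117.63], [-171.15, -9.14], [-177.46, 177.46]. Speed limits (degrees/s): [159.86, 159.86, 180, 180, 180, 180].

INTERFACE

Orientations are given as a 3x3 rotation matrix whose columns are the frame's x, y, z axes.
In Python, from station import r, imaging, models gives the robot as it stands. The module is installed in compiled form; this text tells all that it offers.
- The arm moves only by the tool apply_moves, never from a script. Its argument "moves" is a list of rows, each a list of 2 entries, a list of its own where there are three numbers: the shift along the tool's x, y, z in m, then the turn about the tool's z in degrees. A call has 1 to 5 rows; each row shifts and turns the commanded pose from where the row before left it, along the tool's axes as they then stand; what a row does not reach is not made up. A row lasts 1/12 s, in which the tool goes at most 41.7 mm and 7.16 degrees, less where a joint would pass 70% of its speed; a pose out of reach is approached as far as the arm can. A call is refused whole if a number of a shift passes 0.0417 or a number of a turn 7.16, either way. A call with a gripper value outside its range is refused whole. "hand" is the finger opening in m, from 0 to 0.087, set as the call begins (left out, the last holds). The fingers move at their own pace and stop on an object; the grip force is fixed at half the most. Time passes only in rows, so rows that do not move let the fingers close. It gives the time, the measured TCP pose, the force, the opening and the grip force at its end, in the units of the state.
- r.sense(): the state, without advancing time (a new reading comes with each control period).
- imaging.capture(name): name is "scene" or "top" or "wrist"; returns a dict with "frame" (384x512x3 uint8, blue, green, red), "intrinsics" (3x3 intrinsics, pixels), "eye" and "orientation" of the camera in the world. Camera axes: x right, y down, z forward; pixel columns grow to the right and rows downward; lengths in m; the calibration is good to about 2 mm. A picture is of the moment at which its call begins. There is no depth.
- r.finish_job(): hands the job in; it is judged then, once.
Trained networks look in a picture, given as the dict that the camera call returned (one of the last four; its "shot" number tells which), for a name from the list of things; names that differ only in an ending like _2 or _b are one class to them, and where a whole thing is asked for, a point or a joint stands for the part that bears it (a point fixed in the world has none). Each returns a list of dicts, best first, with "confidence" (0 to 1); they miss things now and then, are a little off and sometimes report something else, mostly with a low value. They report only what shows in the picture. A call takes as long as a camera call. They do not tell look-alikes from the thing itself.
- models.cut_out(picture, target): "region" (384x512 bool, what is visible of it) and "extent" ([left, top, width, height] as shares, 0 to 1, of the picture: columns of its width, rows of its height, round what is visible of it).
- models.place_of(picture, target): "at" ([column, row] as shares, 0 to 1, of the picture: columns of its width, rows of its height: a listed point, or the origin of a listed thing).
The state is a dict: "time_s": time; "joints": joint angles; "joint_velocities": joint speeds; "effort": joint torques, N m; "tcp_pos": TCP position; "ee_rot": TCP orientation; "wrist_force": force on the tool from outside, world axes, zero at the start; "moment": the same for the moment, N m; "gripper_width": opening from 0.0 (shut) to 1.0 (fully open); "gripper_force": force on a finger pad.
Only numpy, scipy, OpenCV 4.12 (cv2) and the standard library are available. Lean on these libraries where they do the work, as an engineer would, in place of code of your own. Each camera call takes 0.05 s, during which the arm holds its last target. There are 200 camera calls.

TASK

Pick up the scoop by its handle, pour all six dowel pins into the feeder's hopper and stand the scoop upright back on the bench, clear of the feeder. Then take the loose knob, turn it so that its pointer is on the same side as the flat of the feeder's D-shaft, push it fully home on the shaft, and press on so that the sprung shaft sinks most of its 9 mm travel; finish while still holding the knob pressed down. Leave the collet nut, the hex key and the tape measure where they lie.

Things in the scene. Friction and masses are not known exactly. Their poses are not given: they have to be found in the camera images.
- feeder: dowel feeder, grey housing 150 x 300 mm (x, y), 40 mm high, fixed to the bench; origin at the centre of its underside, z up. On its +y half the square open hopper; on its -y half a control panel 115 x 115 mm, top at z = 52 mm, with the D-shaft upright in its middle at (0, -75) mm. At -x, y = +75 mm an outlet tube sticks out 30 mm, up to 37 mm high
- hopper_in (a point): centre of the hopper's inner floor, in the feeder's axes; inside 126 x 126 mm, walls 5 mm thick, rim 51 mm above this point (95 mm above the bench)
- shaft_tip (a point): centre of the top end of the steel D-shaft, 82 mm above the bench when not pressed; z up. The shaft is round, 24 mm in diameter, with one flat 6 mm from its axis on this frame's +x side; it stands 30 mm out of the panel, top edge bevelled 2 mm except at the flat. It does not turn freely (its collar resists with 0.6 N m): turn the knob to it
- spindle (a joint): how far the D-shaft is pressed down into the feeder, 0 (up) to 0.009 m (stop); a spring pushes it up with 4 N at 0 and 7.6 N at the stop, and lifts it when let go
- knob: loose black knob, about 70 g, on the bench, bore down: round skirt 50 mm in diameter, 23 mm high, with a pointer nose reaching 34 mm from the axis towards +x. Origin at the centre of the underside, z up. D-shaped bore from below, 25.6 mm in diameter, its flat 6.8 mm from the axis on the +x side (under the pointer), 18 mm deep, its mouth widened by 2 mm on the round side
- knob_grip (a point): middle of the knob's grip bar, 40 mm above the knob's underside, in the knob's axes; the bar is 44 mm long (x), 14 mm thick (y), from 23 mm (top of the skirt) to 52.5 mm above the underside. The knob is home when its underside is 18 mm below the shaft's tip (12 mm above the panel); it goes on only with its +x within about 10 degrees of the shaft's +x
- scoop: sheet-metal parts scoop, wooden handle, about 160 g, standing on the bench; origin on its underside, z up. The pan is 66 mm wide (y), from x = -71 to +43 mm, walls 50 mm high; no wall at -x: the floor, flat from x = +40 to -30 mm, slopes up to an open lip at -71 mm. The pins roll out over the lip when it is tilted lip down by 40 degrees or more
- scoop_handle (a point): grip point in the upright wooden handle fin, 60 mm above the scoop's underside and 74 mm from its origin to +x, in the scoop's axes. The fin is 62 mm long (x, from +43 to +105 mm), 16 mm thick (y) and 82 mm high, so it is gripped from above across y
- scoop_lip (a point): middle of the pouring lip's upper edge, at x = -71 mm, z = 18 mm of the scoop
- dowel_0: wooden dowel pin with domed ends, 14 mm thick and 26 mm long, 12 g, one of six lying in the scoop at the start; origin at its middle, y along the pin.
- dowel_1: wooden dowel pin with domed ends, 14 mm thick and 26 mm long, 12 g, one of six lying in the scoop at the start; origin at its middle, y along the pin.
- dowel_2: wooden dowel pin with domed ends, 14 mm thick and 26 mm long, 12 g, one of six lying in the scoop at the start; origin at its middle, y along the pin.
- dowel_3: wooden dowel pin with domed ends, 14 mm thick and 26 mm long, 12 g, one of six lying in the scoop at the start; origin at its middle, y along the pin.
- dowel_4: wooden dowel pin with domed ends, 14 mm thick and 26 mm long, 12 g, one of six lying in the scoop at the start; origin at its middle, y along the pin.
- dowel_5: wooden dowel pin with domed ends, 14 mm thick and 26 mm long, 12 g, one of six lying in the scoop at the start; origin at its middle, y along the pin.
- collet_nut: loose collet nut, 43 x 46 mm and 20 mm high, lying in front of the feeder; to be left alone; origin at the centre of its underside
- hex_key: loose black hex key, 34 x 107 mm and 8 mm high, lying on the bench; to be left alone; origin at the centre of its underside
- tape_measure: loose pocket tape measure standing on the bench, 36 x 83 mm and 66 mm high; to be left alone; origin at the centre of its underside
Not all that is in view belongs to the job. What is shaped like the knob but green is not meant.

How it is judged:
By the outcome, as a careful person would: the job done as asked, in the order asked, and still so for the second after the job is handed in, while the arm keeps its last pose, push and grip.
It also fails if it takes over 72 s, if anything falls off the work surface, if the arm or the gripper's body presses on something with over 40 N, if the wrist force passes 120 N, or if a joint passes its speed limit or range.

## Working session

There is one attempt and no reset: what is moved stays moved. The work goes in short steps, Python scripts to look and compute and a tool call to move; the robot and the scene stay as the last step left them, time stands still between calls to the robot, and variables do not carry over. Pictures are saved under pics/ and viewed, at most 10 in all, crops included, and the job is handed in when it is done.

Besides the shell and the picture viewer there is one more tool, called after "Emit:" as a command line: name --argument value ..., lists and objects as JSON in quotes. apply_moves: Moves the arm, as the interface text tells. Its arguments: {"type":"object","properties":{"moves":{"type":"array"},"hand":{"type":"number"}},"required":["moves"]}

```bash
mkdir -p pics; cat > h.py <<'E'
import numpy as np, cv2
from station import r, imaging, models
def cap(n): return imaging.capture(n)
def ray(p,at):
    K=np.array(p["intrinsics"]);h,w=p["frame"].shape[:2]
    d=np.linalg.inv(K)@[at[0]*w,at[1]*h,1]
    d=np.array(p["orientation"])@d
    return np.array(p["eye"]),d
def onz(p,at,z):
    e,d=ray(p,at); return e+d*(z-e[2])/d[2]
def proj(p,X):
    c=np.array(p["orientation"]).T@(np.array(X)-np.array(p["eye"])); u=np.array(p["intrinsics"])@c
    return u[:2]/u[2]
def pl(p,t,z,n=3):
    return [(round(x["confidence"],2),[round(float(a)*s) for a,s in zip(x["at"],(512,384))],onz(p,x["at"],z)[:2].round(4).tolist()) for x in models.place_of(p,t)[:n]]
E
python3 - <<'E'
from h import *
ps={n:cap(n) for n in("top","scene")}
cv2.imwrite("pics/a.png",ps["top"]["frame"]);cv2.imwrite("pics/b.png",ps["scene"]["frame"])
Z=dict(feeder=0,hopper_in=.044,shaft_tip=.082,knob=0,knob_grip=.04,scoop=0,scoop_handle=.06,scoop_lip=.018,collet_nut=0,hex_key=0,tape_measure=0)
for n,p in ps.items():
    print(n,np.round(p["eye"],3))
    for t,z in Z.items(): print(t,pl(p,t,z))
s=r.sense();print(s["ee_rot"],s["tcp_pos"],r.pinch_z)
E
```

```text
top [ 0.412 -0.003  1.473]
feeder [(0.38, [269, 226], [0.3965, -0.0893]), (0.35, [268, 172], [0.5856, -0.0865]), (0.34, [150, 226], [0.4009, 0.3262])]
hopper_in [(0.89, [220, 180], [0.5548, 0.0775])]
shaft_tip [(0.6, [265, 171], [0.5816, -0.0746])]
knob [(0.77, [328, 202], [0.4813, -0.2965]), (0.56, [322, 226], [0.3967, -0.2736]), (0.4, [162, 198], [0.4969, 0.2849])]
knob_grip [(0.58, [330, 198], [0.4937, -0.2947]), (0.44, [328, 224], [0.4027, -0.2881])]
scoop [(0.78, [158, 209], [0.458, 0.2985]), (0.38, [156, 184], [0.5484, 0.3046])]
scoop_handle [(0.88, [156, 183], [0.5456, 0.2945])]
scoop_lip [(0.96, [152, 224], [0.4062, 0.3161]), (0.59, [152, 193], [0.513, 0.3151])]
collet_nut [(0.68, [236, 227], [0.3946, 0.0245]), (0.45, [327, 202], [0.4803, -0.2954])]
hex_key [(0.5, [273, 226], [0.3971, -0.1036])]
tape_measure [(0.56, [206, 226], [0.3976, 0.1314])]
scene [-0.147  0.572  0.698]
feeder [(0.72, [227, 203], [0.5696, 0.0052])]
hopper_in [(0.82, [207, 206], [0.549, 0.0866])]
shaft_tip [(0.71, [153, 273], [0.4114, 0.3283]), (0.41, [249, 168], [0.5678, -0.0781])]
knob [(0.57, [340, 189], [0.3979, -0.2792])]
knob_grip [(0.57, [339, 173], [0.4171, -0.2906])]
scoop [(0.89, [151, 278], [0.4754, 0.3056]), (0.23, [321, 176], [0.4813, -0.2931])]
scoop_handle [(0.78, [135, 238], [0.55, 0.2913]), (0.61, [208, 206], [0.5337, 0.095]), (0.24, [153, 267], [0.4447, 0.3109])]
scoop_lip [(0.65, [162, 296], [0.4015, 0.3229])]
collet_nut [(0.71, [263, 237], [0.4021, 0.0291]), (0.68, [162, 297], [0.4121, 0.3181])]
hex_key [(0.65, [320, 175], [0.4865, -0.295]), (0.57, [157, 270], [0.486, 0.2851]), (0.55, [302, 218], [0.3847, -0.0979])]
tape_measure [(0.56, [234, 257], [0.3995, 0.1268])]
[[-9.63556485e-01 -2.67504953e-01 -1.03588803e-05]
 [-2.67504952e-01  9.63556485e-01 -3.22931904e-05]
 [ 1.86199546e-05 -2.83452613e-05 -9.99999999e-01]] [ 0.16721261 -0.60220055  0.22255691] 0.0187
```

```bash
python3 -c "
import cv2
a=cv2.imread('pics/a.png')[140:260,110:370];b=cv2.imread('pics/b.png')
cv2.imwrite('pics/a2.png',cv2.resize(a,None,fx=3,fy=3,interpolation=2));cv2.imwrite('pics/b2.png',cv2.resize(b[130:330,90:380],None,fx=2.7,fy=2.7,interpolation=2))"
```

```text
(no output)
```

View pics/a2.png

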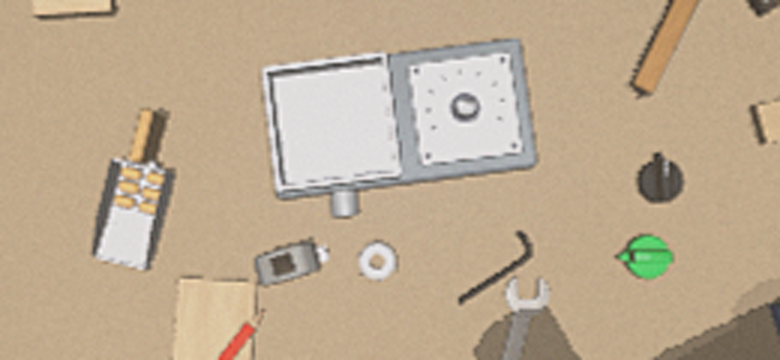

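View pics/b2.png

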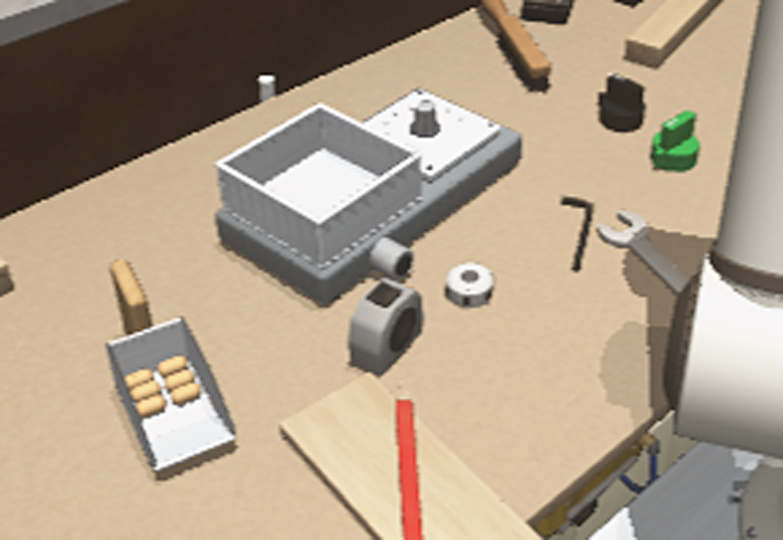

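The top crop shows the scoop at left with its handle up (+x). The hopper and D-shaft are in the middle, the black knob is at (660,180) with its pointer up (+x), and the green look-alike is below it at (648,257). I'll go to the scoop handle first.

Emit:
apply_moves --moves '[[[0,0,0],6.45],[[0,0,0],6.45],[[0,0,0],6.45],[[0,0,0],6.45],[[-0.0089,0.0395,0],0]]' --hand 0.06

```text
time_s: 1.62
tcp_pos: [0.1819, -0.5686, 0.2211]
ee_rot: [[-0.982, 0.187, -0.001], [0.187, 0.982, -0.001], [0.001, -0.001, -1.0]]
wrist_force: [2.1, 0.0, -0.0]
gripper_width: 0.729
gripper_force: 0.0
```

Emit:
apply_moves --moves '[[[-0.0089,0.0395,0],0],[[-0.0089,0.0395,0],0],[[-0.0089,0.0395,0],0],[[-0.0089,0.0395,0],0],[[-0.0089,0.0395,0],0]]'

```text
time_s: 2.03
tcp_pos: [0.2623, -0.3769, 0.2227]
ee_rot: [[-0.984, 0.179, 0.001], [0.179, 0.984, -0.0], [-0.001, -0.0, -1.0]]
wrist_force: [1.8, 1.3, -0.2]
gripper_width: 0.689
gripper_force: 0.0
```

Emit:
apply_moves --moves '[[[-0.0089,0.0395,0],0],[[-0.0089,0.0395,0],0],[[-0.0089,0.0395,0],0],[[-0.0089,0.0395,0],0],[[-0.0089,0.0395,0],0]]'

```text
time_s: 2.45
tcp_pos: [0.3414, -0.1904, 0.2231]
ee_rot: [[-0.984, 0.179, 0.002], [0.179, 0.984, -0.0], [-0.002, 0.0, -1.0]]
wrist_force: [1.0, -0.8, -0.1]
gripper_width: 0.688
gripper_force: 0.0
```

Emit:
apply_moves --moves '[[[-0.0089,0.0395,0],0],[[-0.0089,0.0395,0],0],[[-0.0089,0.0395,0],0],[[-0.0089,0.0395,0],0],[[-0.0089,0.0395,0],0]]'

```text
time_s: 2.87
tcp_pos: [0.4205, -0.0036, 0.2231]
ee_rot: [[-0.984, 0.178, 0.002], [0.178, 0.984, 0.0], [-0.001, 0.001, -1.0]]
wrist_force: [1.7, -0.3, -0.2]
gripper_width: 0.693
gripper_force: 0.0
```

Emit:
apply_moves --moves '[[[-0.0089,0.0395,0],0],[[-0.0089,0.0395,0],0],[[-0.0089,0.0395,0],0],[[-0.0089,0.0395,0],0],[[-0.0089,0.0395,0],0]]'

```text
time_s: 3.28
tcp_pos: [0.4996, 0.1827, 0.2228]
ee_rot: [[-0.984, 0.178, 0.001], [0.178, 0.984, 0.0], [-0.001, 0.0, -1.0]]
wrist_force: [0.5, 0.2, 0.2]
gripper_width: 0.692
gripper_force: 0.0
```

Emit:
apply_moves --moves '[[[-0.0089,0.0395,0],0],[[-0.0089,0.0395,0],0],[[-0.0089,0.0395,0],0],[[0,0,0],0]]'

```text
time_s: 3.62
tcp_pos: [0.5488, 0.2982, 0.2207]
ee_rot: [[-0.985, 0.175, 0.001], [0.175, 0.985, 0.001], [-0.001, 0.001, -1.0]]
wrist_force: [0.3, -0.9, 0.4]
gripper_width: 0.69
gripper_force: 0.0
```

```bash
cat >> h.py <<'E'
def st():
    s=r.sense();R=np.array(s["ee_rot"])
    print("t%.2f"%s["time_s"],"tcp",np.round(s["tcp_pos"],4),"xyaw %.2f tilt %.2f"%(np.degrees(np.arctan2(R[1,0],R[0,0])),np.degrees(np.arccos(-R[2,2]))),"F",np.round(s["wrist_force"],1),"w %.4f g %.1f"%(s["gripper_width"]*.087,s["gripper_force"]),"J",np.round(s["joints"],1))
    return s,R
def to(x,y,z,yawx=None):
    s,R=st();d=np.array([x,y,z])-s["tcp_pos"];print("shift tool",(R.T@d).round(4))
    if yawx is not None:
        print("turn %.2f"%(-((yawx-np.degrees(np.arctan2(R[1,0],R[0,0])) +180)%360-180)))
E
python3 - <<'E'
from h import *
p=cap("wrist");cv2.imwrite("pics/c.png",p["frame"]);print(np.round(p["eye"],3))
for t,z in dict(scoop_handle=.06,scoop_lip=.018,scoop=0,hopper_in=.044).items(): print(t,pl(p,t,z))
to(.547,.293,.041)
E
```

```text
[0.471 0.313 0.382]
scoop_handle [(0.81, [246, 172], [0.5371, 0.2916])]
scoop_lip [(0.78, [252, 50], [0.3981, 0.3227])]
scoop [(0.91, [249, 110], [0.4658, 0.3063])]
hopper_in [(0.83, [93, 207], [0.552, 0.0808]), (0.44, [261, 137], [0.5007, 0.3158])]
t3.87 tcp [0.5463 0.2914 0.2228] xyaw 169.68 tilt 0.01 F [ 0.3 -0.4  0.1] w 0.0599 g 0.0 J [  43.    21.5   -0.4    0.   -68.2 -143.4]
shift tool [-0.0005  0.0017  0.1818]
```

View pics/c.png

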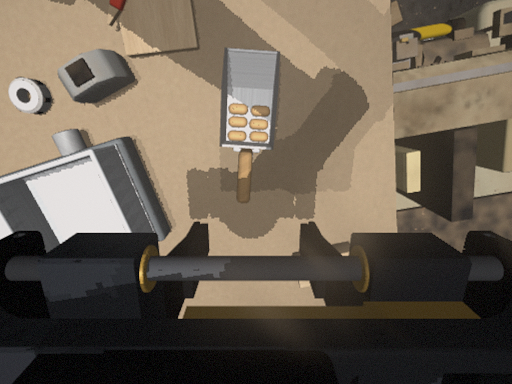

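The wrist view shows the scoop straight ahead with six pins at about (250,122) and the fin at (245,175), in line with the fingers. I'll descend, then close just lightly to see how the grip force behaves.

Emit:
apply_moves --moves '[[[0.002,0.0005,0.036],0],[[0.002,0.0005,0.036],0],[[0,0,0.036],0],[[0,0,0.036],0],[[0,0,0.026],0]]'

```text
time_s: 4.28
tcp_pos: [0.5415, 0.2919, 0.0507]
ee_rot: [[-0.984, 0.18, -0.002], [0.18, 0.984, -0.001], [0.002, -0.001, -1.0]]
wrist_force: [0.2, -0.8, -0.8]
gripper_width: 0.689
gripper_force: 0.0
```

Emit:
apply_moves --moves '[[[0,0,0.012],0],[[0,0,0],0],[[0,0,0],0]]'

```text
time_s: 4.53
tcp_pos: [0.5436, 0.2939, 0.0418]
ee_rot: [[-0.984, 0.179, 0.001], [0.179, 0.984, 0.0], [-0.001, 0.001, -1.0]]
wrist_force: [1.0, 1.4, 1.0]
gripper_width: 0.69
gripper_force: 0.0
```

Emit:
apply_moves --moves '[[[0,0,0],0],[[0,0,0],0],[[0,0,0],0],[[0,0,0],0],[[0,0,0],0]]' --hand 0.0155

```text
time_s: 4.95
tcp_pos: [0.5431, 0.2944, 0.0414]
ee_rot: [[-0.984, 0.178, 0.001], [0.178, 0.984, 0.001], [-0.001, 0.001, -1.0]]
wrist_force: [0.6, 0.4, 0.8]
gripper_width: 0.395
gripper_force: 0.0
```

Emit:
apply_moves --moves '[[[0,0,0],0],[[0,0,0],0],[[0,0,0],0]]' --hand 0.014

```text
time_s: 5.2
tcp_pos: [0.5429, 0.2938, 0.0406]
ee_rot: [[-0.984, 0.179, -0.0], [0.179, 0.984, -0.001], [0.0, -0.001, -1.0]]
wrist_force: [-0.2, -1.5, 0.8]
gripper_width: 0.202
gripper_force: 0.6
```

Emit:
apply_moves --moves '[[[0,0,0],0],[[0,0,0],0],[[0,0,0],0]]' --hand 0.01

```text
time_s: 5.45
tcp_pos: [0.5429, 0.2939, 0.0406]
ee_rot: [[-0.984, 0.178, -0.0], [0.178, 0.984, -0.001], [0.0, -0.001, -1.0]]
wrist_force: [0.7, -1.5, 1.8]
gripper_width: 0.18
gripper_force: 30.0
```

Emit:
apply_moves --moves '[[[0,0,-0.004],0],[[0,0,-0.006],0],[[0,0,-0.005],0],[[0,0,0],0]]'

```text
time_s: 5.78
tcp_pos: [0.5436, 0.295, 0.0569]
ee_rot: [[-0.984, 0.178, 0.002], [0.178, 0.984, 0.002], [-0.002, 0.002, -1.0]]
wrist_force: [-0.5, 0.0, -2.1]
gripper_width: 0.184
gripper_force: 30.0
```

```bash
python3 - <<'E'
from h import *
st();p=cap("scene");cv2.imwrite("pics/d.png",cv2.resize(p["frame"][180:340,60:280],None,fx=3,fy=3))
print(r.sense()["moment"])
E
```

```text
t5.78 tcp [0.5436 0.295  0.0569] xyaw 169.74 tilt 0.16 F [-0.5  0.  -2.1] w 0.0160 g 30.0 J [  43.5   30.3  -12.1    0.   -47.4 -143.7]
[-0.06674172 -0.14974168 -0.03837358]
```

View pics/d.png

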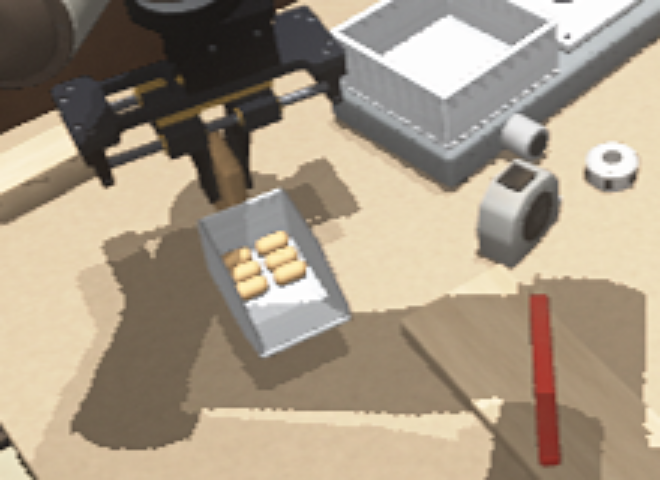

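The grip holds the scoop level, so the pour has to come from letting it swing about the pads over the hopper. I'll carry it there gently.

Emit:
apply_moves --moves '[[[0,0,-0.01],0],[[0,0,-0.018],-2],[[0,0,-0.02],-3],[[0,0,-0.02],-3],[[0,0,-0.02],-3]]'

```text
time_s: 6.25
tcp_pos: [0.5427, 0.294, 0.1449]
ee_rot: [[-1.0, -0.015, -0.0], [-0.015, 1.0, 0.0], [0.0, 0.0, -1.0]]
wrist_force: [-0.9, -0.4, -2.6]
gripper_width: 0.181
gripper_force: 30.0
```

Emit:
apply_moves --moves '[[[0,0,-0.018],-3],[[0,0,-0.012],-3],[[0,0,-0.006],0],[[-0.002,-0.01,0],0],[[-0.004,-0.02,0],0]]'

```text
time_s: 6.67
tcp_pos: [0.5518, 0.2658, 0.1793]
ee_rot: [[-0.993, -0.118, -0.0], [-0.118, 0.993, 0.001], [0.0, 0.001, -1.0]]
wrist_force: [0.1, 0.2, -2.3]
gripper_width: 0.185
gripper_force: 30.0
```

Emit:
apply_moves --moves '[[[-0.005,-0.024,0],0],[[-0.005,-0.024,0],0],[[-0.005,-0.024,0],0],[[-0.005,-0.024,0],0],[[-0.005,-0.024,0],0]]'

```text
time_s: 7.08
tcp_pos: [0.5907, 0.1467, 0.1782]
ee_rot: [[-0.993, -0.115, -0.003], [-0.115, 0.993, -0.001], [0.003, -0.001, -1.0]]
wrist_force: [0.4, 0.0, -2.3]
gripper_width: 0.182
gripper_force: 30.0
```

Emit:
apply_moves --moves '[[[-0.005,-0.024,0],0],[[-0.005,-0.02,0],0],[[-0.0023,-0.0125,0],0],[[0,-0.007,0],0],[[0,0,0],0]]'

```text
time_s: 7.5
tcp_pos: [0.6104, 0.0856, 0.1787]
ee_rot: [[-0.993, -0.114, -0.002], [-0.114, 0.993, -0.0], [0.002, -0.0, -1.0]]
wrist_force: [0.2, 0.8, -2.2]
gripper_width: 0.182
gripper_force: 30.0
```

```bash
python3 - <<'E'
from h import *
to(.6116,.088,.181,186.7)
for n in("top","scene","wrist"):
    p=cap(n); print(n,pl(p,"hopper_in",.044),pl(p,"scoop_lip",.158),pl(p,"scoop_handle",.2),pl(p,"shaft_tip",.082))
    cv2.imwrite("pics/e_%s.png"%n,p["frame"])
E
python3 -c "
import cv2,numpy as np
cv2.imwrite('pics/e.png',np.hstack([cv2.resize(cv2.imread('pics/e_scene.png')[100:300,60:310],(400,320)),cv2.resize(cv2.imread('pics/e_wrist.png'),(400,320))]))"
```

```text
t7.50 tcp [0.6104 0.0856 0.1787] xyaw -173.43 tilt 0.10 F [ 0.2  0.8 -2.2] w 0.0158 g 30.0 J [  23.    23.1   -4.4   -0.   -62.6 -106.4]
shift tool [-0.0014  0.0022 -0.0023]
turn -0.13
top [(0.76, [219, 182], [0.549, 0.0807]), (0.39, [223, 188], [0.5281, 0.0664])] [(0.63, [223, 203], [0.4715, 0.0633])] [(0.73, [213, 157], [0.6111, 0.0919])] [(0.55, [266, 171], [0.5796, -0.0772]), (0.27, [223, 185], [0.5364, 0.0645])]
scene [(0.64, [210, 205], [0.5499, 0.077])] [(0.83, [231, 181], [0.4655, 0.0737])] [(0.61, [184, 144], [0.619, 0.0906])] [(0.45, [247, 168], [0.5708, -0.0711])]
wrist [(0.66, [90, 133], [0.5736, -0.0943])] [] [(0.55, [257, 247], [0.6063, 0.0897])] [(0.73, [91, 135], [0.5702, -0.0706])]
```

View pics/e.png

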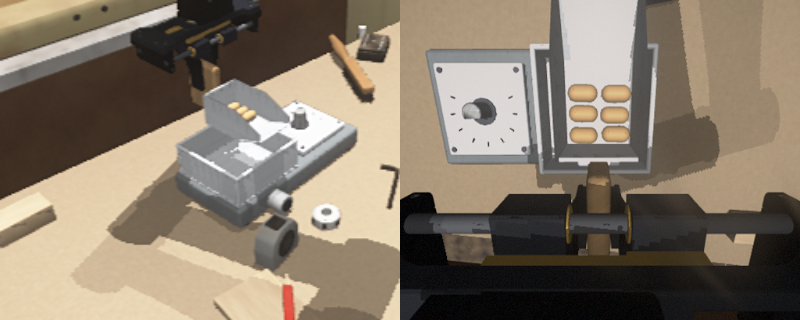

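The scoop sits level and centred over the hopper with all six pins in it. I'll loosen the grip in tiny steps and watch the force.

Emit:
apply_moves --moves '[[[0,0,0],0],[[0,0,0],0]]' --hand 0.015

```text
time_s: 8.42
tcp_pos: [0.6108, 0.0871, 0.1796]
ee_rot: [[-0.993, -0.117, -0.0], [-0.117, 0.993, 0.0], [0.0, 0.0, -1.0]]
wrist_force: [0.0, -0.0, -2.6]
gripper_width: 0.183
gripper_force: 30.0
```

Emit:
apply_moves --moves '[[[0,0,0],0],[[0,0,0],0]]' --hand 0.0155

```text
time_s: 8.58
tcp_pos: [0.6108, 0.0871, 0.1795]
ee_rot: [[-0.993, -0.117, -0.0], [-0.117, 0.993, -0.0], [0.0, -0.0, -1.0]]
wrist_force: [-0.2, 0.1, -2.1]
gripper_width: 0.181
gripper_force: 16.9
```

```bash
python3 - <<'E'
from h import *
s,R=st();print(s["moment"])
p=cap("scene");print(pl(p,"scoop_lip",.158))
E
```

```text
t8.58 tcp [0.6108 0.0871 0.1795] xyaw -173.29 tilt 0.00 F [-0.2  0.1 -2.1] w 0.0158 g 16.9 J [  23.1   23.1   -4.3   -0.   -62.6 -106.4]
[-0.05905663 -0.04537464 -0.06076612]
[(0.7, [231, 182], [0.4625, 0.0746]), (0.36, [204, 168], [0.5535, 0.0838])]
```

Emit:
apply_moves --moves '[[[0,0,0],0],[[0,0,0],0]]' --hand 0.0157

```text
time_s: 8.85
tcp_pos: [0.6108, 0.0871, 0.1795]
ee_rot: [[-0.993, -0.117, -0.0], [-0.117, 0.993, -0.0], [0.0, 0.0, -1.0]]
wrist_force: [-0.2, -0.7, -2.8]
gripper_width: 0.184
gripper_force: 10.1
```

```bash
python3 - <<'E'
from h import *
s,R=st();print(s["moment"])
p=cap("scene");print(pl(p,"scoop_lip",.158))
E
```

```text
t8.85 tcp [0.6108 0.0871 0.1795] xyaw -173.29 tilt 0.00 F [-0.2 -0.7 -2.8] w 0.0160 g 10.1 J [  23.1   23.1   -4.3   -0.   -62.6 -106.4]
[ 0.00743114 -0.05330064 -0.01262285]
[(0.59, [231, 182], [0.4629, 0.0762])]
```

Emit:
apply_moves --moves '[[[0,0,0],0],[[0,0,0],0],[[0,0,0],0]]' --hand 0.01578

```text
time_s: 9.2
tcp_pos: [0.6108, 0.0872, 0.1796]
ee_rot: [[-0.993, -0.117, -0.0], [-0.117, 0.993, -0.0], [0.0, 0.0, -1.0]]
wrist_force: [0.5, 0.7, -1.6]
gripper_width: 0.181
gripper_force: 7.4
```

```bash
python3 - <<'E'
from h import *
s,R=st();print(s["moment"])
p=cap("scene");print(pl(p,"scoop_lip",.158))
E
```

```text
t9.20 tcp [0.6108 0.0872 0.1796] xyaw -173.29 tilt 0.00 F [ 0.5  0.7 -1.6] w 0.0158 g 7.4 J [  23.1   23.1   -4.3   -0.   -62.6 -106.4]
[ 0.02058802 -0.07159301  0.05919357]
[(0.91, [235, 182], [0.4561, 0.0677])]
```

Emit:
apply_moves --moves '[[[0,0,0],0],[[0,0,0],0],[[0,0,0],0]]' --hand 0.01582

```text
time_s: 9.55
tcp_pos: [0.6108, 0.0872, 0.1795]
ee_rot: [[-0.993, -0.117, -0.0], [-0.117, 0.993, -0.0], [0.0, 0.0, -1.0]]
wrist_force: [-0.6, -0.1, -2.4]
gripper_width: 0.185
gripper_force: 6.1
```

```bash
cat > c.py <<'E'
from h import *
s,R=st();print(s["moment"])
p=cap("scene");print(pl(p,"scoop_lip",.158),pl(p,"scoop_handle",.2))
cv2.imwrite("pics/f.png",cv2.resize(p["frame"][100:300,100:350],None,fx=2,fy=2))
E
python3 c.py
```

```text
t9.55 tcp [0.6108 0.0872 0.1795] xyaw -173.28 tilt 0.00 F [-0.6 -0.1 -2.4] w 0.0161 g 6.1 J [  23.1   23.1   -4.3   -0.   -62.6 -106.4]
[ 0.01694472 -0.09652504  0.00304304]
[(0.9, [232, 182], [0.4638, 0.0725])] [(0.82, [184, 144], [0.6205, 0.0914])]
```

Emit:
apply_moves --moves '[[[0,0,0],0],[[0,0,0],0],[[0,0,0],0]]' --hand 0.01587

```text
time_s: 9.95
tcp_pos: [0.6108, 0.0872, 0.1796]
ee_rot: [[-0.993, -0.117, 0.0], [-0.117, 0.993, -0.0], [0.0, -0.0, -1.0]]
wrist_force: [-0.0, 0.3, -2.2]
gripper_width: 0.183
gripper_force: 4.4
```

```bash
python3 c.py
```

```text
t9.95 tcp [0.6108 0.0872 0.1796] xyaw -173.28 tilt 0.00 F [-0.   0.3 -2.2] w 0.0159 g 4.4 J [  23.1   23.1   -4.3    0.   -62.6 -106.4]
[-0.00417796 -0.11718496  0.00494211]
[(0.95, [230, 193], [0.4314, 0.1045]), (0.16, [322, 162], [0.3783, -0.1482])] [(0.68, [185, 144], [0.6178, 0.0907])]
```

Emit:
apply_moves --moves '[[[0,0,0],0],[[0,0,0],0],[[0,0,0],0]]' --hand 0.01588

```text
time_s: 10.35
tcp_pos: [0.6109, 0.0872, 0.1797]
ee_rot: [[-0.993, -0.117, 0.0], [-0.117, 0.993, -0.0], [-0.0, -0.0, -1.0]]
wrist_force: [-0.4, -0.2, -1.6]
gripper_width: 0.186
gripper_force: 4.1
```

```bash
python3 c.py
```

```text
t10.35 tcp [0.6109 0.0872 0.1797] xyaw -173.28 tilt 0.01 F [-0.4 -0.2 -1.6] w 0.0162 g 4.1 J [  23.1   23.1   -4.3    0.   -62.6 -106.4]
[0.00354384 0.01667904 0.01539591]
[(0.86, [216, 203], [0.4253, 0.1499])] [(0.81, [184, 147], [0.6061, 0.1019])]
```

View pics/f.png

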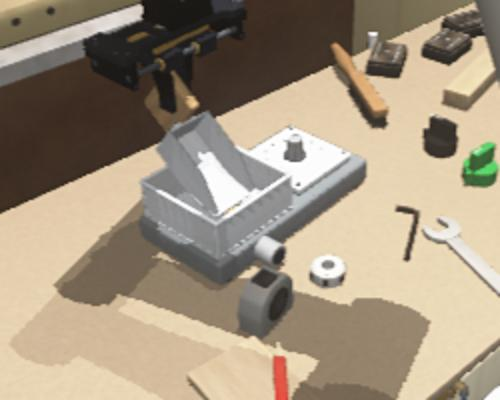

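The scoop has swung to about 55° with its lip inside the hopper, and the pan looks empty. I'll re-clamp, lift and check.

Emit:
apply_moves --moves '[[[0,0,0],0],[[0,0,0],0],[[0,0,-0.01],0],[[0,0,-0.02],0],[[0,0,-0.025],0]]' --hand 0.005

```text
time_s: 10.92
tcp_pos: [0.6099, 0.0869, 0.2341]
ee_rot: [[-0.993, -0.117, -0.004], [-0.117, 0.993, -0.001], [0.004, -0.001, -1.0]]
wrist_force: [0.8, 0.5, -0.8]
gripper_width: 0.182
gripper_force: 30.0
```

Emit:
apply_moves --moves '[[[0,0,-0.02],0],[[0,0,-0.01],0],[[0,0,0],0]]'

```text
time_s: 11.17
tcp_pos: [0.6122, 0.0874, 0.2682]
ee_rot: [[-0.993, -0.117, 0.006], [-0.117, 0.993, 0.002], [-0.007, 0.001, -1.0]]
wrist_force: [0.1, -0.3, -1.0]
gripper_width: 0.185
gripper_force: 30.0
```

```bash
python3 c.py; python3 - <<'E'
from h import *
a=cap("scene");b=cap("wrist");c=cap("top")
for n in range(1): print([(round(x["confidence"],2),(np.array(x["at"])*[512,384]).round()) for x in models.place_of(c,"dowel_0")])
cv2.imwrite("pics/g.png",np.hstack([cv2.resize(a["frame"][90:290,90:340],(400,320)),cv2.resize(c["frame"][130:250,140:290],(400,320),interpolation=2)]))
E
```

```text
t11.17 tcp [0.6122 0.0874 0.2682] xyaw -173.27 tilt 0.38 F [ 0.1 -0.3 -1. ] w 0.0161 g 30.0 J [ 2.310e+01  1.970e+01  3.400e+00  1.000e-01 -7.340e+01 -1.064e+02]
[ 0.02104315 -0.04851016  0.00158349]
[(0.89, [213, 172], [0.5255, 0.0785]), (0.69, [247, 167], [0.4872, 0.0048])] [(0.69, [181, 113], [0.7692, -0.0034])]
[(0.61, array([222., 188.])), (0.57, array([217., 197.])), (0.55, array([228., 198.])), (0.51, array([222., 194.])), (0.47, array([217., 195.])), (0.42, array([214., 191.]))]
```

View pics/g.png

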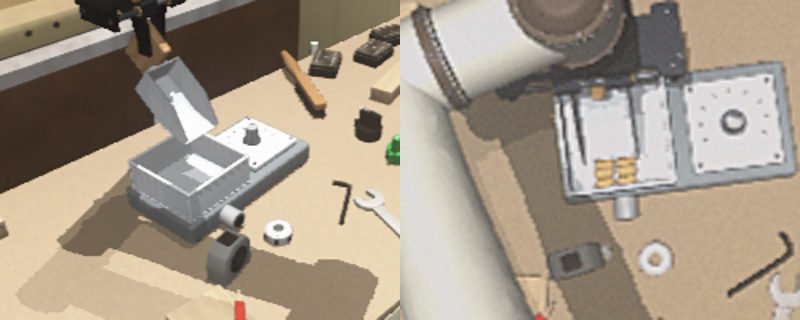

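Six pins lie in the hopper in two columns of three, at about (603–625,160–185) in the right half, and the pan is empty. I'll carry the scoop back to its place and set it down, letting the lip rotate it flat against the bench.

Emit:
apply_moves --moves '[[[0.0015,0.012,0],0],[[0.003,0.025,0],0],[[0.0035,0.032,0],0],[[0.0035,0.032,0],0],[[0.0035,0.032,0],0]]'

```text
time_s: 11.93
tcp_pos: [0.5797, 0.2191, 0.2642]
ee_rot: [[-0.993, -0.116, -0.001], [-0.116, 0.993, -0.0], [0.001, -0.0, -1.0]]
wrist_force: [0.3, -0.2, -2.0]
gripper_width: 0.183
gripper_force: 30.0
```

Emit:
apply_moves --moves '[[[0.0035,0.032,0],3],[[0.003,0.025,0],5],[[0.0015,0.0167,0],5],[[0,0,0.02],4],[[0,0,0.03],0]]'

```text
time_s: 12.35
tcp_pos: [0.5685, 0.2936, 0.217]
ee_rot: [[-0.984, 0.178, 0.006], [0.178, 0.984, 0.004], [-0.006, 0.005, -1.0]]
wrist_force: [0.2, 0.4, -0.8]
gripper_width: 0.182
gripper_force: 30.0
```

Emit:
apply_moves --moves '[[[0,0,0.03],0],[[0,0,0.025],0],[[0,0,0.015],0],[[0,0,0],0]]'

```text
time_s: 12.68
tcp_pos: [0.5646, 0.2893, 0.1395]
ee_rot: [[-0.984, 0.179, -0.008], [0.179, 0.984, -0.005], [0.007, -0.007, -1.0]]
wrist_force: [-0.6, 0.1, -2.5]
gripper_width: 0.18
gripper_force: 30.0
```

```bash
python3 c.py
```

```text
t12.68 tcp [0.5646 0.2893 0.1395] xyaw 169.70 tilt 0.56 F [-0.6  0.1 -2.5] w 0.0157 g 30.0 J [ 4.170e+01  2.700e+01 -4.200e+00 -1.000e-01 -5.940e+01 -1.419e+02]
[-0.08745425  0.03196522  0.02020267]
[(0.82, [150, 268], [0.3563, 0.3545])] [(0.72, [122, 200], [0.518, 0.3144])]
```

Emit:
apply_moves --moves '[[[0,0,0.012],0],[[0,0,0.012],0],[[0,0,0.012],0],[[0,0,0.012],0],[[0,0,0.012],0]]' --hand 0.01555

```text
time_s: 13.25
tcp_pos: [0.5725, 0.2928, 0.09]
ee_rot: [[-0.984, 0.176, 0.013], [0.176, 0.984, 0.006], [-0.011, 0.008, -1.0]]
wrist_force: [3.6, -0.3, 4.0]
gripper_width: 0.184
gripper_force: 15.0
```

Emit:
apply_moves --moves '[[[0,0,0.012],0],[[0,0,0.012],0],[[0,0,0.008],0],[[0,0,0],0]]'

```text
time_s: 13.58
tcp_pos: [0.5676, 0.2906, 0.0522]
ee_rot: [[-0.984, 0.179, 0.0], [0.179, 0.984, 0.001], [-0.0, 0.001, -1.0]]
wrist_force: [1.2, 0.2, 0.3]
gripper_width: 0.183
gripper_force: 14.9
```

```bash
python3 c.py;python3 - <<'E'
from h import *
p=cap("wrist"); print(pl(p,"scoop",.0),pl(p,"scoop_lip",.018),pl(p,"scoop_handle",.06))
E
```

```text
t13.58 tcp [0.5676 0.2906 0.0522] xyaw 169.68 tilt 0.03 F [1.2 0.2 0.3] w 0.0159 g 14.9 J [  41.6   32.3   -9.3   -0.   -48.4 -141.9]
[ 0.27158665 -0.25559943 -0.08073145]
[(0.87, [158, 286], [0.3109, 0.3667])] [(0.64, [157, 287], [0.2742, 0.385])]
[(0.57, [254, 128], [0.4993, 0.3031])] [(0.97, [253, 21], [0.433, 0.3141])] [(0.86, [258, 250], [0.5713, 0.2926])]
```

Emit:
apply_moves --moves '[[[0,0,0.005],0],[[0,0,0.004],0],[[0,0,0],0]]'

```text
time_s: 14.18
tcp_pos: [0.568, 0.2905, 0.0434]
ee_rot: [[-0.984, 0.179, 0.001], [0.179, 0.984, 0.001], [-0.001, 0.001, -1.0]]
wrist_force: [1.8, -1.3, 1.4]
gripper_width: 0.183
gripper_force: 14.9
```

Emit:
apply_moves --moves '[[[0,0,0],0],[[0,0,0],0],[[0,0,0],0]]' --hand 0.05

```text
time_s: 14.43
tcp_pos: [0.5668, 0.2901, 0.0431]
ee_rot: [[-0.984, 0.179, -0.001], [0.179, 0.984, -0.001], [0.001, -0.001, -1.0]]
wrist_force: [-0.5, 0.3, 0.3]
gripper_width: 0.327
gripper_force: 0.0
```

Emit:
apply_moves --moves '[[[0,0,0],0],[[0,0,0],0],[[0,0,-0.02],0],[[0,0,-0.04],0],[[0,0,-0.04],0]]'

```text
time_s: 14.85
tcp_pos: [0.5663, 0.2895, 0.1429]
ee_rot: [[-0.984, 0.179, -0.004], [0.179, 0.984, -0.003], [0.003, -0.004, -1.0]]
wrist_force: [0.3, 0.6, -0.2]
gripper_width: 0.565
gripper_force: 0.0
```

Emit:
apply_moves --moves '[[[0,0,-0.04],0],[[0,0,-0.04],0],[[0,0,-0.02],0],[[0,0,0],0]]'

```text
time_s: 15.18
tcp_pos: [0.5698, 0.2917, 0.2508]
ee_rot: [[-0.984, 0.178, 0.011], [0.178, 0.984, 0.007], [-0.009, 0.009, -1.0]]
wrist_force: [0.8, 0.2, 0.5]
gripper_width: 0.572
gripper_force: 0.0
```

```bash
python3 c.py;python3 - <<'E'
from h import *
p=cap("wrist"); print(pl(p,"scoop",.0),pl(p,"scoop_lip",.018),pl(p,"scoop_handle",.06))
print([(round(x["confidence"],2),onz(p,x["at"],.05)[:2].round(3)) for x in models.place_of(p,"dowel_0")])
cv2.imwrite("pics/i.png",np.hstack([p["frame"],cap("scene")["frame"][100:340,60:360].copy() if 0 else cv2.resize(cap("scene")["frame"][100:340,60:360],(288,384))]))
E
```

```text
t15.18 tcp [0.5698 0.2917 0.2508] xyaw 169.75 tilt 0.73 F [0.8 0.2 0.5] w 0.0497 g 0.0 J [ 4.160e+01  2.220e+01  4.700e+00  1.000e-01 -7.180e+01 -1.419e+02]
[-0.016885   -0.04950279 -0.07382951]
[(0.93, [160, 289], [0.3028, 0.3693]), (0.75, [318, 162], [0.3821, -0.1406]), (0.3, [210, 206], [0.4254, 0.167])] [(0.91, [132, 231], [0.4189, 0.3481])]
[(0.79, [254, 121], [0.4985, 0.3034])] [(0.88, [251, 65], [0.4285, 0.3116])] [(0.59, [256, 176], [0.567, 0.2932])]
[(0.74, array([0.524, 0.06 ])), (0.54, array([0.507, 0.089])), (0.52, array([0.511, 0.056])), (0.47, array([0.5  , 0.061])), (0.46, array([0.519, 0.091])), (0.44, array([0.497, 0.09 ]))]
```

View pics/i.png

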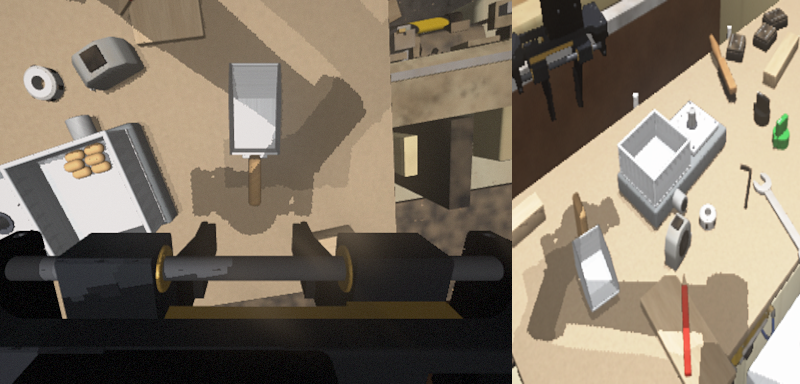

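All six pins are in the hopper at (68–108,147–172), and the scoop stands upright and empty at (255,120), clear of the feeder. Next I'll look at the D-shaft from above.

Emit:
apply_moves --moves '[[[-0.0145,-0.034,0],0],[[-0.0145,-0.034,0],0],[[-0.0145,-0.034,0],0],[[-0.0145,-0.034,0],0],[[-0.0145,-0.034,0],0]]' --hand 0.04

```text
time_s: 16.05
tcp_pos: [0.6084, 0.1086, 0.2431]
ee_rot: [[-0.984, 0.178, -0.001], [0.178, 0.984, -0.0], [0.001, -0.0, -1.0]]
wrist_force: [0.7, 0.2, -0.7]
gripper_width: 0.461
gripper_force: 0.0
```

Emit:
apply_moves --moves '[[[-0.0145,-0.034,0],0],[[-0.0145,-0.034,0],0],[[-0.0145,-0.034,0],0],[[-0.0145,-0.034,0],0],[[-0.0145,-0.034,0],0]]'

```text
time_s: 16.47
tcp_pos: [0.6494, -0.0719, 0.2431]
ee_rot: [[-0.984, 0.178, -0.001], [0.178, 0.984, -0.0], [0.001, -0.0, -1.0]]
wrist_force: [0.7, 0.5, 0.7]
gripper_width: 0.461
gripper_force: 0.0
```

Emit:
apply_moves --moves '[[[0,0,0.035],0],[[0,0,0.04],0],[[0,0,0.025],0],[[0,0,0],0],[[0,0,0],0]]'

```text
time_s: 16.88
tcp_pos: [0.6489, -0.0704, 0.1423]
ee_rot: [[-0.984, 0.178, -0.004], [0.178, 0.984, -0.001], [0.003, -0.002, -1.0]]
wrist_force: [1.3, -0.3, 2.1]
gripper_width: 0.46
gripper_force: 0.0
```

```bash
python3 - <<'E'
from h import *
st();p=cap("wrist");print(np.round(p["eye"],4),p["intrinsics"][0][0])
print(pl(p,"shaft_tip",.082),pl(p,"hopper_in",.044),pl(p,"feeder",0))
u=proj(p,onz(p,models.place_of(p,"shaft_tip")[0]["at"],.082));c,q=int(u[0]),int(u[1])
cv2.imwrite("pics/j_full.png",p["frame"]);np.savez("j.npz",K=p["intrinsics"],eye=p["eye"],o=p["orientation"])
f=p["frame"][max(q-60,0):q+60,max(c-60,0):c+60];print(max(c-60,0),max(q-60,0))
cv2.imwrite("pics/j.png",cv2.resize(f,None,fx=5,fy=5,interpolation=2))
E
```

```text
t16.88 tcp [ 0.6489 -0.0704  0.1423] xyaw 169.73 tilt 0.21 F [ 1.3 -0.3  2.1] w 0.0400 g 0.0 J [   8.    28.3   -1.5    0.   -60.4 -108.3]
[ 0.5719 -0.0554  0.3039] 269.36781696828314
[(0.86, [236, 116], [0.5701, -0.0704])] [(0.68, [400, 64], [0.5523, 0.0776])] [(0.91, [310, 94], [0.562, 0.0054]), (0.46, [399, 64], [0.5492, 0.0998])]
175 55
```

View pics/j.png

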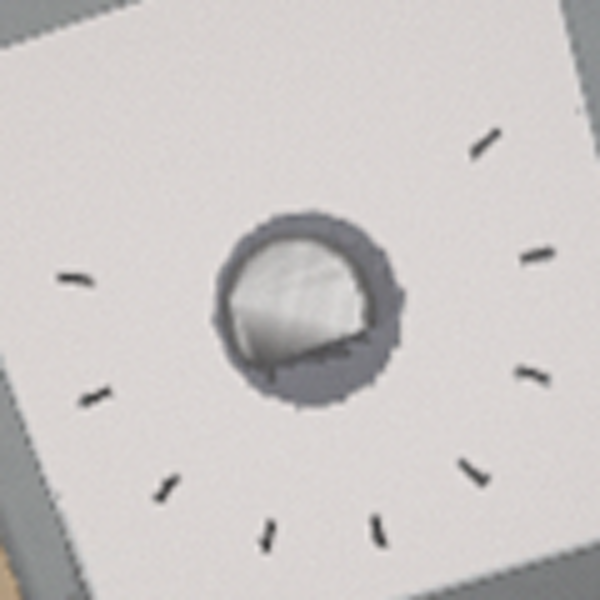

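The flat's edge runs from (258,368) to (370,330), parallel to the panel edge. So the flat faces feeder +x, at a world yaw of about 7°, and the shaft centre is at about (300,309) in the crop, or (0.570,−0.070) in the world. Next, the knob.

Emit:
apply_moves --moves '[[[0.006,-0.034,-0.01],0],[[0.006,-0.034,0],0],[[0.006,-0.034,0],0],[[0.006,-0.034,0],0],[[0.006,-0.034,0],0]]'

```text
time_s: 17.55
tcp_pos: [0.5896, -0.2332, 0.1555]
ee_rot: [[-0.984, 0.178, 0.003], [0.178, 0.984, -0.001], [-0.003, -0.0, -1.0]]
wrist_force: [0.9, -0.2, -0.5]
gripper_width: 0.46
gripper_force: 0.0
```

Emit:
apply_moves --moves '[[[0.006,-0.034,0],0],[[0.006,-0.033,0],0],[[0,0,0],-5],[[0,0,0],-5],[[0,0,0],0]]'

```text
time_s: 17.97
tcp_pos: [0.566, -0.2967, 0.1552]
ee_rot: [[-1.0, 0.005, 0.003], [0.005, 1.0, -0.001], [-0.003, -0.001, -1.0]]
wrist_force: [0.5, -0.2, 0.1]
gripper_width: 0.453
gripper_force: 0.0
```

```bash
python3 - <<'E'
from h import *
st();p=cap("wrist");print(np.round(p["eye"],4))
print(pl(p,"knob",0),pl(p,"knob_grip",.04))
cv2.imwrite("pics/k_full.png",p["frame"])
m=[x for x in models.cut_out(p,"knob")]
for x in m:
    g=x["region"];ys,xs=np.where(g);pc=cv2.PCACompute2(np.float32(np.c_[xs,ys]),None)[1][0];print(x["confidence"],xs.mean(),ys.mean(),np.r_[xs.min(),xs.max(),ys.min(),ys.max()],p["frame"][g].mean(0),pc)
d=np.load("j.npz");q=dict(frame=p["frame"],intrinsics=d["K"],eye=d["eye"],orientation=d["o"])
f=lambda x,y,z:onz(q,((175+x/5)/512,(55+y/5)/384),z)
print("shaft",f(300,309,.081),"collar",f(308,308,.052))
for a,b,z in(((258,368),(370,330),.082),((400,600),(600,540),.052),((0,45),(140,0),.052)):
    v=f(*b,z)-f(*a,z);print("yaw",np.degrees(np.arctan2(-v[0],v[1])))
E
python3 -c "
import cv2
f=cv2.imread('pics/k_full.png');cv2.imwrite('pics/k.png',cv2.resize(f[20:220,140:400],None,fx=3,fy=3,interpolation=2))"
```

```text
t17.97 tcp [ 0.566  -0.2967  0.1552] xyaw 179.73 tilt 0.17 F [ 0.5 -0.2  0.1] w 0.0395 g 0.0 J [-13.2  26.2  -3.    0.  -60.6 -77.1]
[ 0.4868 -0.2953  0.3164]
[(0.77, [266, 26], [0.4012, -0.2828]), (0.55, [251, 114], [0.4879, -0.2988])] [(0.84, [255, 113], [0.4872, -0.295]), (0.67, [270, 17], [0.4043, -0.2814])]
0.76 269.1066666666667 23.213737373737374 [242 302   0  53] [ 85.64525253 149.21333333  80.72323232] [ 0.85650206 -0.5161436 ]
0.68 250.52342487883683 114.73559504577275 [227 273  90 146] [72.9095315  78.77436726 84.66182014] [-0.01261817  0.9999203 ]
shaft [ 0.57090511 -0.07119754  0.081     ] collar [ 0.57085947 -0.07179858  0.052     ]
yaw 7.924662544168376
yaw 6.883117368174462
yaw 5.762788906547565
```

View pics/k.png

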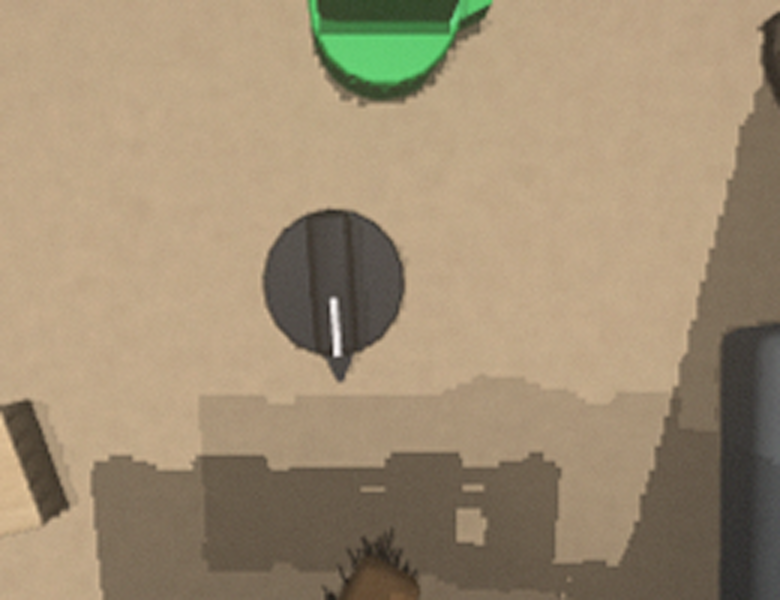

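The black knob is at about (334,281) with its white mark pointing down, which puts it at (0.488,−0.2985) with a yaw of about +4.5°. The green knob above it is left alone. I'll align and grip the bar.

Emit:
apply_moves --moves '[[[0.026,-0.0007,0],0],[[0.026,-0.0007,0],0],[[0.0263,-0.0008,0],-4.8],[[0,0,0.03],0],[[0,0,0.035],0]]'

```text
time_s: 18.58
tcp_pos: [0.4891, -0.2981, 0.0917]
ee_rot: [[-0.997, -0.078, 0.009], [-0.079, 0.997, -0.003], [-0.008, -0.004, -1.0]]
wrist_force: [1.1, -0.2, -0.6]
gripper_width: 0.462
gripper_force: 0.0
```

Emit:
apply_moves --moves '[[[0,0,0.03],0],[[0,0,0.02],0],[[0,0,0.009],0],[[0,0,0],0],[[0,0,0],0]]'

```text
time_s: 19.0
tcp_pos: [0.4883, -0.2976, 0.0301]
ee_rot: [[-0.997, -0.079, 0.001], [-0.079, 0.997, -0.001], [-0.001, -0.001, -1.0]]
wrist_force: [0.5, 0.2, 1.4]
gripper_width: 0.459
gripper_force: 0.0
```

```bash
python3 - <<'E'
from h import *
to(.4877,-.2985,.026,184.5);p=cap("wrist");print(pl(p,"knob_grip",.04))
E
```

```text
t19.00 tcp [ 0.4883 -0.2976  0.0301] xyaw -175.45 tilt 0.05 F [0.5 0.2 1.4] w 0.0400 g 0.0 J [-15.1  28.9 -20.3   0.  -40.8 -70.4]
shift tool [ 0.0007 -0.0008  0.0041]
turn 0.05
[(0.68, [252, 244], [0.4875, -0.2981]), (0.66, [297, 103], [0.4028, -0.2805])]
```

Good. Lower 4 mm, close and lift.

Emit:
apply_moves --moves '[[[0.0005,-0.0005,0.004],0],[[0,0,0],0],[[0,0,0],0],[[0,0,0],0],[[0,0,0],0]]' --hand 0.003

```text
time_s: 19.52
tcp_pos: [0.4872, -0.2983, 0.0259]
ee_rot: [[-0.997, -0.079, 0.001], [-0.079, 0.997, -0.0], [-0.001, -0.0, -1.0]]
wrist_force: [1.0, -1.1, -0.1]
gripper_width: 0.168
gripper_force: 0.3
```

Emit:
apply_moves --moves '[[[0,0,0],0],[[0,0,0],0],[[0,0,0],0],[[0,0,-0.01],0],[[0,0,-0.03],0]]'

```text
time_s: 19.93
tcp_pos: [0.4834, -0.2967, 0.062]
ee_rot: [[-0.997, -0.077, -0.01], [-0.077, 0.997, 0.004], [0.01, 0.005, -1.0]]
wrist_force: [-0.1, -0.0, -1.1]
gripper_width: 0.156
gripper_force: 30.0
```

Emit:
apply_moves --moves '[[[0,0,-0.04],0],[[0,0,-0.03],0],[[0,0,-0.01],0],[[0,0,0],0]]'

```text
time_s: 20.27
tcp_pos: [0.4887, -0.2987, 0.1493]
ee_rot: [[-0.997, -0.079, 0.007], [-0.079, 0.997, -0.002], [-0.007, -0.003, -1.0]]
wrist_force: [-0.4, -0.0, -1.0]
gripper_width: 0.157
gripper_force: 30.0
```

```bash
python3 - <<'E'
from h import *
to(.5705,-.0708,.14,187.2);p=cap("wrist");print(pl(p,"knob_grip",r.sense()["tcp_pos"][2]+.014),pl(p,"shaft_tip",.082))
m=models.cut_out(p,"knob")
for x in m:
    g=x["region"];ys,xs=np.where(g);print(x["confidence"],np.r_[xs.min(),xs.max(),ys.min(),ys.max()],p["frame"][g].mean(0))
E
```

```text
t20.27 tcp [ 0.4887 -0.2987  0.1493] xyaw -175.47 tilt 0.42 F [-0.4 -0.  -1. ] w 0.0137 g 30.0 J [-15.2  20.4 -13.3   0.  -55.8 -70.3]
shift tool [-0.0995  0.2207  0.0094]
turn -2.67
[(0.82, [280, 107], [0.4059, -0.2905]), (0.77, [256, 251], [0.4915, -0.2961]), (0.22, [440, 109], [0.3997, -0.2062])] []
0.72 [253 308  80 130] [103.69931102 181.60826772  94.99655512]
0.56 [218 289 194 294] [27.67312614 31.67276051 35.50420475]
```

Emit:
apply_moves --moves '[[[-0.006,0.014,0],0],[[-0.0125,0.0276,0],0],[[-0.0125,0.0276,0],0],[[-0.0125,0.0276,0],0],[[-0.0125,0.0276,0],0]]'

```text
time_s: 20.88
tcp_pos: [0.5321, -0.1684, 0.1434]
ee_rot: [[-0.997, -0.078, -0.004], [-0.078, 0.997, 0.0], [0.004, 0.001, -1.0]]
wrist_force: [0.9, -0.1, 0.2]
gripper_width: 0.16
gripper_force: 30.0
```

Emit:
apply_moves --moves '[[[-0.0125,0.0276,0],0],[[-0.0125,0.0276,0],0],[[-0.0125,0.0276,0],0],[[-0.006,0.0135,0],-2.7],[[0,0,0],0]]'

```text
time_s: 21.3
tcp_pos: [0.569, -0.0678, 0.1436]
ee_rot: [[-0.991, -0.132, -0.003], [-0.132, 0.991, -0.0], [0.003, 0.0, -1.0]]
wrist_force: [-0.1, 0.2, -1.0]
gripper_width: 0.158
gripper_force: 30.0
```

Emit:
apply_moves --moves '[[[0,0,0.01],0],[[0,0,0.01],0],[[0,0,0],0],[[0,0,0],0],[[0,0,0],0]]'

```text
time_s: 21.72
tcp_pos: [0.5685, -0.0713, 0.1252]
ee_rot: [[-0.992, -0.124, -0.001], [-0.124, 0.992, -0.0], [0.001, -0.0, -1.0]]
wrist_force: [-0.5, 0.4, -0.3]
gripper_width: 0.158
gripper_force: 30.0
```

```bash
python3 - <<'E'
from h import *
to(.5705,-.0708,.11,187.2)
p=cap("wrist");print(pl(p,"knob_grip",r.sense()["tcp_pos"][2]+.014),pl(p,"hopper_in",.044),pl(p,"feeder",0),pl(p,"shaft_tip",.082))
cv2.imwrite("pics/l.png",p["frame"])
E
```

```text
t21.72 tcp [ 0.5685 -0.0713  0.1252] xyaw -172.86 tilt 0.05 F [-0.5  0.4 -0.3] w 0.0137 g 30.0 J [  9.1  22.1 -14.7   0.  -53.3 -91.9]
shift tool [-0.0021  0.0002  0.0152]
turn -0.06
[(0.66, [255, 250], [0.569, -0.0698])] [(0.72, [411, 202], [0.5517, 0.078])] [(0.95, [323, 192], [0.5629, 0.006]), (0.37, [380, 29], [0.3995, 0.0274])] [(0.34, [415, 143], [0.496, 0.0422])]
```

Emit:
apply_moves --moves '[[[-0.002,0,0.005],0],[[0,0,0.005],0],[[0,0,0.004],0],[[0,0,0],0]]'

```text
time_s: 22.3
tcp_pos: [0.5699, -0.07, 0.1101]
ee_rot: [[-0.992, -0.125, -0.003], [-0.125, 0.992, -0.0], [0.003, 0.0, -1.0]]
wrist_force: [-0.4, -0.3, -1.9]
gripper_width: 0.159
gripper_force: 30.0
```

Emit:
apply_moves --moves '[[[0,0,0.002],0],[[0,0,0.002],0],[[0,0,0],0],[[0,0,0],0]]'

```text
time_s: 22.63
tcp_pos: [0.5708, -0.07, 0.1075]
ee_rot: [[-0.992, -0.126, -0.0], [-0.126, 0.992, -0.0], [0.0, -0.0, -1.0]]
wrist_force: [0.6, -0.3, -1.3]
gripper_width: 0.158
gripper_force: 30.0
```

Emit:
apply_moves --moves '[[[0,0,0.002],0],[[0,0,0.002],0],[[0,0,0],0],[[0,0,0],0]]'

```text
time_s: 22.97
tcp_pos: [0.5709, -0.0704, 0.1041]
ee_rot: [[-0.992, -0.126, 0.0], [-0.126, 0.992, -0.001], [-0.0, -0.001, -1.0]]
wrist_force: [-0.5, -1.3, 2.6]
gripper_width: 0.155
gripper_force: 30.0
```

```bash
python3 - <<'E'
from h import *
s,R=st();print(s["moment"])
E
```

```text
t22.97 tcp [ 0.5709 -0.0704  0.1041] xyaw -172.77 tilt 0.04 F [-0.5 -1.3  2.6] w 0.0135 g 30.0 J [  9.1  23.6 -15.8   0.1 -50.6 -91.9]
[-0.56584337  0.29560272  0.00315117]
```

Emit:
apply_moves --moves '[[[0,-0.0008,0.0015],0],[[0,0,0.0015],0],[[0,0,0],0]]'

```text
time_s: 23.22
tcp_pos: [0.5708, -0.0711, 0.1006]
ee_rot: [[-0.992, -0.126, -0.0], [-0.126, 0.992, -0.0], [0.0, -0.0, -1.0]]
wrist_force: [-1.1, -2.3, 4.6]
gripper_width: 0.16
gripper_force: 30.0
```

```bash
python3 - <<'E'
from h import *
s,R=st();print(s["moment"])
E
```

```text
t23.22 tcp [ 0.5708 -0.0711  0.1006] xyaw -172.78 tilt 0.03 F [-1.1 -2.3  4.6] w 0.0139 g 30.0 J [  9.   23.9 -16.    0.  -50.2 -91.8]
[-0.70994344  0.4146473  -0.04753324]
```

Emit:
apply_moves --moves '[[[0.0005,-0.001,0],0],[[0,0,0],0]]'

```text
time_s: 23.38
tcp_pos: [0.5701, -0.0721, 0.1002]
ee_rot: [[-0.992, -0.125, -0.001], [-0.125, 0.992, -0.0], [0.001, 0.0, -1.0]]
wrist_force: [-1.2, -2.2, -0.2]
gripper_width: 0.162
gripper_force: 30.0
```

Emit:
apply_moves --moves '[[[0.0005,-0.001,0],0],[[0,0,0],0]]'

```text
time_s: 23.55
tcp_pos: [0.5699, -0.0726, 0.0998]
ee_rot: [[-0.992, -0.125, -0.0], [-0.125, 0.992, 0.001], [0.0, 0.001, -1.0]]
wrist_force: [0.1, 0.4, -1.4]
gripper_width: 0.157
gripper_force: 30.0
```

Emit:
apply_moves --moves '[[[0,0,0.0015],0],[[0,0,0.0015],0],[[0,0,0],0]]'

```text
time_s: 23.8
tcp_pos: [0.5699, -0.0727, 0.0968]
ee_rot: [[-0.992, -0.125, -0.001], [-0.125, 0.992, 0.0], [0.001, 0.0, -1.0]]
wrist_force: [-0.4, 0.1, -1.1]
gripper_width: 0.159
gripper_force: 30.0
```

```bash
python3 - <<'E'
from h import *
s,R=st();print(s["moment"])
E
```

```text
t23.80 tcp [ 0.5699 -0.0727  0.0968] xyaw -172.79 tilt 0.05 F [-0.4  0.1 -1.1] w 0.0138 g 30.0 J [  8.9  24.1 -16.2  -0.  -49.7 -91.6]
[-0.01820723 -0.01372867  0.06427196]
```

The knob has slipped onto the shaft with no force left. I'll press on down.

Emit:
apply_moves --moves '[[[0,0,0.002],0],[[0,0,0.002],0],[[0,0,0.002],0],[[0,0,0],0],[[0,0,0],0]]'

```text
time_s: 24.22
tcp_pos: [0.5701, -0.0729, 0.0913]
ee_rot: [[-0.992, -0.126, -0.0], [-0.126, 0.992, -0.0], [0.0, -0.0, -1.0]]
wrist_force: [-0.1, 0.0, -1.3]
gripper_width: 0.158
gripper_force: 30.0
```

Emit:
apply_moves --moves '[[[0,0,0.002],0],[[0,0,0],0],[[0,0,0],0]]'

```text
time_s: 24.47
tcp_pos: [0.5704, -0.0729, 0.0899]
ee_rot: [[-0.992, -0.126, 0.001], [-0.126, 0.992, -0.0], [-0.001, -0.0, -1.0]]
wrist_force: [0.2, -0.2, 1.4]
gripper_width: 0.157
gripper_force: 30.0
```

Emit:
apply_moves --moves '[[[0,0,0.002],0],[[0,0,0],0],[[0,0,0],0]]'

```text
time_s: 24.72
tcp_pos: [0.5704, -0.0729, 0.088]
ee_rot: [[-0.992, -0.126, 0.001], [-0.126, 0.992, -0.0], [-0.001, -0.0, -1.0]]
wrist_force: [-0.3, 0.8, 3.2]
gripper_width: 0.161
gripper_force: 30.0
```

Emit:
apply_moves --moves '[[[0,0,0.002],0],[[0,0,0],0],[[0,0,0],0]]'

```text
time_s: 24.97
tcp_pos: [0.5704, -0.0729, 0.0858]
ee_rot: [[-0.992, -0.126, 0.001], [-0.126, 0.992, -0.0], [-0.001, -0.0, -1.0]]
wrist_force: [-1.4, 0.4, 4.2]
gripper_width: 0.164
gripper_force: 30.0
```

Emit:
apply_moves --moves '[[[0,0,0.002],0],[[0,0,0],0],[[0,0,0],0]]'

```text
time_s: 25.22
tcp_pos: [0.5704, -0.0729, 0.0838]
ee_rot: [[-0.992, -0.126, 0.001], [-0.126, 0.992, -0.0], [-0.001, -0.0, -1.0]]
wrist_force: [0.3, 1.3, 4.8]
gripper_width: 0.157
gripper_force: 30.0
```

Emit:
apply_moves --moves '[[[0,0,0.0015],0],[[0,0,0],0],[[0,0,0],0]]'

```text
time_s: 25.47
tcp_pos: [0.5704, -0.0729, 0.0824]
ee_rot: [[-0.992, -0.126, 0.001], [-0.126, 0.992, -0.0], [-0.001, -0.0, -1.0]]
wrist_force: [-1.5, 0.6, 4.5]
gripper_width: 0.154
gripper_force: 30.0
```

```bash
python3 - <<'E'
from h import *
F=[]
for i in range(6):
    p=cap("wrist");s=r.sense();F.append(s["wrist_force"]);
print(np.mean(F,0));st();print(pl(p,"knob_grip",.096),pl(p,"knob",.056))
E
```

```text
[-1.0584083   0.33760185  5.53128125]
t25.77 tcp [ 0.5704 -0.073   0.0824] xyaw -172.78 tilt 0.04 F [-0.6  0.9  6.3] w 0.0135 g 30.0 J [  8.9  25.1 -17.1   0.  -47.8 -91.6]
[(0.96, [258, 251], [0.5719, -0.069])] [(0.86, [250, 225], [0.5722, -0.0747])]
```

Emit:
apply_moves --moves '[[[0,0,0.001],0],[[0,0,0],0],[[0,0,0],0]]'

```text
time_s: 26.12
tcp_pos: [0.5704, -0.0729, 0.0815]
ee_rot: [[-0.992, -0.126, 0.001], [-0.126, 0.992, -0.0], [-0.001, -0.0, -1.0]]
wrist_force: [-0.5, 1.2, 6.1]
gripper_width: 0.157
gripper_force: 30.0
```

```bash
python3 - <<'E'
from h import *
F=[]
for i in range(10):
    p=cap("wrist");F.append(r.sense()["wrist_force"])
print(np.mean(F,0));st()
p=cap("scene");print(pl(p,"scoop",0),pl(p,"scoop_lip",.018),pl(p,"collet_nut",0),pl(p,"hex_key",0),pl(p,"tape_measure",0))
E
```

```text
[-1.02590939  0.39370196  5.87071537]
t26.62 tcp [ 0.5704 -0.0729  0.0815] xyaw -172.78 tilt 0.04 F [-0.6  0.5  6. ] w 0.0134 g 30.0 J [  8.9  25.2 -17.1   0.  -47.7 -91.6]
[(0.96, [143, 274], [0.4976, 0.3128]), (0.73, [263, 237], [0.4038, 0.0286])] [(0.94, [159, 288], [0.4238, 0.3157])] [(0.47, [263, 241], [0.3907, 0.0378]), (0.36, [303, 220], [0.3781, -0.0952])] [(0.47, [305, 218], [0.3793, -0.1037])] [(0.92, [233, 254], [0.4087, 0.1219])]
```

Emit:
apply_moves --moves '[[[0,0,0.0008],0],[[0,0,0],0],[[0,0,0],0]]'

```text
time_s: 27.17
tcp_pos: [0.5705, -0.0729, 0.0808]
ee_rot: [[-0.992, -0.126, 0.001], [-0.126, 0.992, -0.0], [-0.001, -0.0, -1.0]]
wrist_force: [-2.0, 0.1, 6.6]
gripper_width: 0.157
gripper_force: 30.0
```

```bash
python3 - <<'E'
from h import *
F=[]
for i in range(10):
    p=cap("wrist");F.append(r.sense()["wrist_force"])
print(np.mean(F,0));st();print(r.finish_job())
E
```

```text
[-1.18378064  0.7502902   6.46684553]
t27.67 tcp [ 0.5705 -0.0729  0.0808] xyaw -172.77 tilt 0.05 F [-1.4  1.2  5.9] w 0.0136 g 30.0 J [  8.9  25.2 -17.2   0.  -47.6 -91.6]
the job is handed in; nothing more can be done
None
```

I handed the job in at about 28 s: all six pins are in the hopper, the scoop stands upright clear of the feeder, and the knob is aligned on the D-shaft and held pressed about 8 of 9 mm, judging by the spring force and the arm's height.

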